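# Unpack the plaster models into the carrying tray and lock the row with the notched stop

## Robot

A 6-joint arm with a two-finger parallel gripper is mounted at the origin on a cart in front of the work surface, level with it; the furniture and walls round the work are solid. World frame = base frame: x ahead of the robot, y to its left, z up, the work surface at z = 0. Lengths are in m, angles in degrees, forces in N, time in s.
With the tool pointing down it reaches from about 0.375 to 0.9 m from the base axis. Payload 3.1 kg.
Tool frame: the origin (TCP) lies at the centre of the arm's flange, where the gripper is bolted on; the fingertips stand 182 mm ahead of it and the grasp point (between the pads) lies bot.grip_point_offset ahead of it (bot.grip_point_offset is the distance from the TCP to the grasp point, in m); x points along the fingers, z is the direction in which the jaws open and shut, and the axes are right-handed (so a half turn about x gives the same grasp; the last joint's range is limited). The gripper opens to 87 mm and grips with 3 to 60 N. Pads are 19 mm wide; open, the fingers measure 117 mm over their backs; the gripper's body (75 mm by 190 mm) begins 51 mm behind the grasp point.
Start: joints at [55.491, 30.224, 82.088, -0, 67.689, -10.227], TCP at [0.257, 0.57, 0.405] pointing down, gripper open.
Joint ranges: [-176.69, 176.69], [-43.24, 126.21], [12.49, 139.97], [-82, 262], [0, 151.66], [-163.58, 163.58]. Speed limits (degrees/s): [159.86, 159.86, 180, 180, 180, 180].

## Interface

Orientations are given as a 3x3 rotation matrix whose columns are the frame's x, y, z axes.
In Python, from rig import bot gives the robot as it stands.
- The arm moves only by the tool step_arm, never from a script. Its argument "motion" is a list that holds one entry, the list of rows, each a list of 7 numbers: the turn, a rotation vector about the world's x, y, z in degrees, then the shift along the world's x, y, z in mm, then the finger opening in mm, from 0 to 87. A call has 1 to 12 rows; each row is the pose to reach, as a shift and turn from the pose commanded when the call began; what a row does not reach only later rows make up. A row lasts 1/12 s, in which the tool goes at most 41.7 mm and 7.16 degrees, less where a joint would pass 70% of its speed; a pose out of reach is approached as far as the arm can. A call with a gripper value outside its range is refused whole. The fingers move at their own pace and stop on an object; the grip force is fixed at half the most. Time passes only in rows, so rows that repeat a pose let the fingers close. It gives the time, the measured TCP pose, the force and the opening at its end, in the units of the state.
- bot.read_state(): the state, without advancing time (a new reading comes with each control period).
- bot.capture(name): name is "scene" or "top"; returns a dict with "frame" (420x560x3 uint8, red, green, blue), "range_z" (420x560 float32, m along the optical axis (not along the pixel's ray), 0 where there is no reading), "fx", "fy", "cx", "cy" (pixels), "cam_to_world" (4x4, takes a point from camera to world coordinates). Camera axes: x right, y down, z forward; pixel columns grow to the right and rows downward; lengths in m; the calibration is good to about 2 mm. A picture is of the moment at which its call begins.
- bot.hand_in(): hands the job in, once; it reports no verdict.
The state is a dict: "time_s": time; "joint_positions": joint angles; "qvel": joint speeds; "tau": joint torques, N m; "position": TCP position; "tcp_rot": TCP orientation; "force": force on the tool from outside, world axes, zero at the start; "moment": the same for the moment, N m; "opening": opening from 0.0 (shut) to 1.0 (fully open).
Only numpy, scipy, OpenCV 4.12 (cv2) and the standard library are available. Lean on these libraries where they do the work, as an engineer would, in place of code of your own. Each camera call takes 0.05 s, during which the arm holds its last target.

## Task

Plaster arch models have come in the closed grey case: open its lid until it stays open by itself, and stand every model upright in the carrying tray, in single file and close up against the fixed end wall, each squarely with its front or its back (not a side) to that wall. The tray's stop sits in a notch too near the wall: lift it out, shift it along and drop it fully into the nearest notch that still leaves room for the row, so that the models stand close together and cannot slide about when the tray is carried; then shut the case again and leave the other things on the bench where they are.

Things in the scene. Friction and masses are not known exactly. Their poses are not given: they have to be found in the camera images.
- tray: aluminium carrying tray, 100 (x) x 243 (y) mm, fixed. Origin on the bench under the row's middle line; its x points to the robot's left, from guide rod to notched rail; y along the row, towards the robot. Flat floor 12 mm up, between lips that rise 4 mm above it, inner faces at x = -33.5 and +33.5 mm. Guide rod (x = -47 mm) and its brackets reach 17 mm up
- row_start (a point): on the tray floor's middle line at the foot of the fixed end wall (22 mm high above the floor, at the tray's far end); the row of models starts here and grows along the tray's +y. Axes as the tray's. The notched rail is at x = 36 to 44.5 mm, its crests 4 mm above this point; notches 12 mm wide, pitch 19.7 mm
- stop_slide (a joint): place of the stop along the rod, m, growing away from the end wall, -0.041 to 0.140; at 0 the clear space between end wall and stop is 64 mm. It drops into a notch at each multiple of 0.0197 from -2 to +7 (play 1.5 mm either way); three notches are one model's length. Slides with about 0.5 N once lifted
- stop_lift (a joint): lift of the stop, rad, turning about the rod: 0 = tab fully in a notch, 0.12 = on the crest of a tooth, above 0.14 clear, limit 0.7. Falls by its own weight (0.16 kg); the rounded tab slips in if let down within about 4 mm of a notch. Lifted less than 0.2 it still pushes models along
- stop_grip (a point): middle of the stop's black upright grip, beyond the notched rail, 101 mm from the rod's axis, 35 mm above the bench when down; 12 mm thick (tray y), 20 mm long (tray x), its top 13 mm above this point, free on both sides. Axes as the tray's when down
- stop_face (a point): middle of the stop's face towards the end wall: a block 58 mm wide and 12 mm thick (it lies on the +y side of this face), across the tray between the lips, from 2 to 22 mm above the floor. Axes as the tray's when down
- case: grey clamshell case, 92 (x) x 264 (y) x 54 mm shut, fixed. Origin under its middle; x to the robot's left, from handle to hinge. Base 18 mm high with a dark padded insert: three recesses at x = -8.5, y = -88, 0, +88 mm, each 64 x 68 mm, 4 mm deep, floor 14 mm up; a model or nothing in each, axes as the case's, front to the handle
- case_lid (a joint): opening of the lid, rad: 0 shut, limit 1.7. Let go below about 1.05 it falls shut, beyond about 1.15 it falls back to the limit and stays open. 0.22 kg, no spring or latch
- lid_handle (a point): middle of the lid's round handle bar: 10 mm thick, 64 mm clear along the case's y, 30 mm in front of the lid's front face, 36 mm above the bench when shut; it travels with the lid on an arc of 123 mm radius about the hinge
- lid_hinge (a point): middle of the lid's hinge line, which runs along the case's y, 18 mm above the bench, at the case's left (+x) edge
- model_1_mid (a point): middle of a plaster arch model, 15.5 mm above its underside, z up. All alike: 59 (x) x 62 (y) x 31 mm, 0.1 to 0.19 kg. Grip only the base, its lowest 16 mm: flat front (-x) 30 mm wide, flat back (+x) 42 mm wide, parallel sides (+-y) 42 mm long, all leaning in 1.5 mm to the top; the teeth above are set in. Two or three models; an absent one reads None
- model_2_mid (a point): middle of a plaster arch model, 15.5 mm above its underside, z up. All alike: 59 (x) x 62 (y) x 31 mm, 0.1 to 0.19 kg. Grip only the base, its lowest 16 mm: flat front (-x) 30 mm wide, flat back (+x) 42 mm wide, parallel sides (+-y) 42 mm long, all leaning in 1.5 mm to the top; the teeth above are set in. Two or three models; an absent one reads None
- model_3_mid (a point): middle of a plaster arch model, 15.5 mm above its underside, z up. All alike: 59 (x) x 62 (y) x 31 mm, 0.1 to 0.19 kg. Grip only the base, its lowest 16 mm: flat front (-x) 30 mm wide, flat back (+x) 42 mm wide, parallel sides (+-y) 42 mm long, all leaning in 1.5 mm to the top; the teeth above are set in. Two or three models; an absent one reads None
- burner: bystander: spirit burner of glass, 62 x 62 x 69 mm, origin under its middle
- tin: bystander: round white wax tin, 56 x 25 mm, origin under its middle
- pot: bystander: small white liquid bottle, 38 x 86 mm, origin under its middle

How it is judged:
By the outcome, as a careful person would: the job done as asked, in the order asked, and still so for the second after the job is handed in, with the robot touching nothing.
Of model_1, model_2, model_3 only 2 to 3 are there at a start; the rules pass over those that are not, and their reading is None.
At some moment in a run one of model_1, model_2, model_3 may be knocked a few centimetres aside while the robot is not near it.
Once in a run the grip may slacken for a moment while it holds something.
It also fails if it takes over 210 s, if anything falls off the work surface, if the arm or the gripper's body presses on something with over 40 N, if the wrist force passes 120 N, or if a joint passes its speed limit or range.

## Working session

There is one attempt and no reset: what is moved stays moved. The work goes in short steps, Python scripts to look and compute and a tool call to move; the robot and the scene stay as the last step left them, time stands still between calls to the robot, and variables do not carry over. Pictures are saved under pics/ and viewed, and the job is handed in when it is done.

Besides the shell and the picture viewer there is one more tool, called after ">>>" by a JSON object that holds its "name" and its "arguments", one argument or row to a line. step_arm: Moves the arm, as the interface text tells. Its arguments: {"type":"object","properties":{"motion":{"type":"array"}},"required":["motion"]}

```bash
ls; mkdir -p pics
cat > h.py <<'E'
from rig import bot
import numpy as np, cv2
def cap(n,save=None):
    c=bot.capture(n)
    if save: cv2.imwrite('pics/'+save+'.png',cv2.cvtColor(np.ascontiguousarray(c['frame']),cv2.COLOR_RGB2BGR))
    return c
def cloud(c):
    z=c['range_z']; v,u=np.mgrid[:z.shape[0],:z.shape[1]]
    P=np.stack([(u-c['cx'])/c['fx']*z,(v-c['cy'])/c['fy']*z,z,np.ones_like(z)],-1)
    W=(P@np.array(c['cam_to_world']).T)[...,:3]; W[z==0]=np.nan
    return W
def ray(c,u,v,h):
    T=np.array(c['cam_to_world']); d=T[:3,:3]@np.array([(u-c['cx'])/c['fx'],(v-c['cy'])/c['fy'],1]); o=T[:3,3]
    return o+d*(h-o[2])/d[2]
E
python3 - <<'E'
from h import *
s=bot.read_state(); print(s); print(bot.grip_point_offset)
for n in('scene','top'):
    c=cap(n,n+'0'); print(n,c['fx'],c['cx'],c['cy'],np.round(c['cam_to_world'],3))
E
```

```text
pics
{'time_s': 0.0, 'joint_positions': array([ 5.54919842e+01,  3.02801446e+01,  8.21564180e+01, -1.68414972e-03,
        6.76879249e+01, -1.02274727e+01]), 'qvel': array([-0.078722  , -0.00150979, -0.02864844,  0.01359907, -0.10236754,
       -0.0342529 ]), 'tau': array([ 2.08615011e-04, -4.40045857e+01, -1.76588452e+01,  6.31626067e-02,
        5.82159008e-02, -1.46714096e-04]), 'position': array([0.25678589, 0.56944045, 0.40375838]), 'tcp_rot': array([[-1.20848211e-03, -9.11547353e-01,  4.11193339e-01],
       [-1.80582582e-03,  4.11194958e-01,  9.11545635e-01],
       [-9.99997639e-01,  3.59043039e-04, -2.14301750e-03]]), 'force': array([-0.80820535,  0.01346481,  0.66172127]), 'moment': array([0.00888719, 0.00608646, 0.02913997]), 'opening': 0.9972365156152797}
0.1635
scene 424.01666627459434 285.0231371520067 214.75915628110153 [[-0.993  0.103 -0.064  0.609]
 [ 0.121  0.832 -0.541  0.709]
 [-0.002 -0.545 -0.838  0.931]
 [ 0.     0.     0.     1.   ]]
top 394.53924132439494 282.1394290288966 213.22748088598962 [[-0.002 -0.997  0.078  0.496]
 [-1.     0.002  0.003  0.141]
 [-0.003 -0.078 -0.997  0.933]
 [ 0.     0.     0.     1.   ]]
```

View pics/scene0.png

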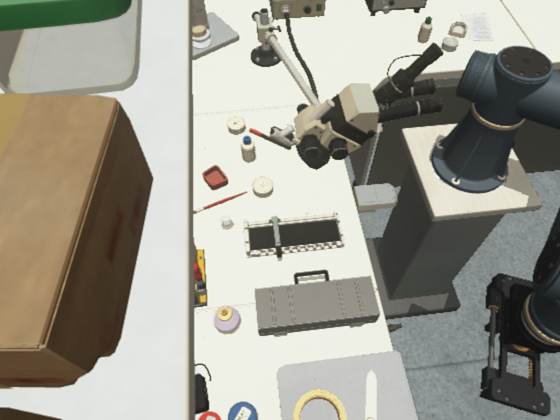

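View pics/top0.png

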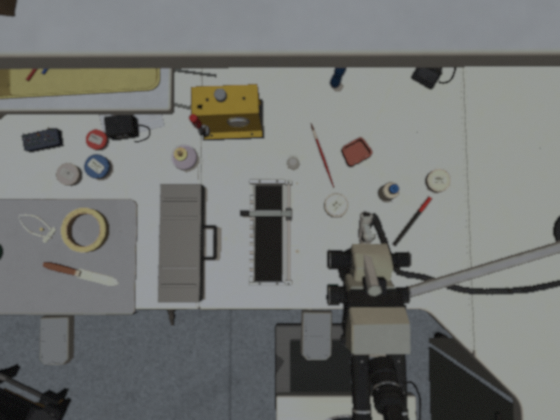

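Run:
```python
from h import *
c=cap('top'); W=cloud(c); f=c['frame']
cv2.imwrite('pics/t1.png',cv2.resize(cv2.cvtColor(np.ascontiguousarray(f[165:315,145:315]),cv2.COLOR_RGB2BGR),None,fx=4,fy=4,interpolation=cv2.INTER_CUBIC)[:600])
z=W[...,2]
# height map
hm=np.clip(np.nan_to_num(z[165:315,145:315])/0.1*255,0,255).astype(np.uint8)
cv2.imwrite('pics/t1h.png',cv2.resize(cv2.applyColorMap(hm,cv2.COLORMAP_JET),None,fx=4,fy=4,interpolation=cv2.INTER_NEAREST)[:600])
# max heights in the workspace
for (x0,x1,y0,y1) in [(.3,.8,-.1,.6)]:
    for xx in np.arange(.3,.9,.05):
        print(round(xx,2),[int(1000*np.nanmax(np.where((abs(W[...,0]-xx-.025)<.025)&(abs(W[...,1]-yy-.025)<.025),z,-1))) for yy in np.arange(-.15,.6,.05)])
```

```text
0.3 [0, 267, 281, 275, 2, 1, 2, 0, 2, 0, 2, 1, 12, 12, 12]
0.35 [121, 267, 268, 269, 183, 4, 3, 4, 3, 57, 59, 56, 11, 13, 12]
0.4 [122, 224, 274, 226, 184, 22, 24, 21, 4, 58, 58, 56, 12, 19, 18]
0.45 [12, 225, 241, 227, 194, 18, 15, 18, 43, 57, 57, 57, 12, 12, 36]
0.5 [16, 161, 196, 5, 3, 19, 16, 19, 44, 57, 57, 56, 11, 35, 36]
0.55 [61, 60, 187, 28, 3, 33, 36, 49, 4, 57, 58, 57, 12, 13, 36]
0.6 [88, 87, 28, 29, 3, 36, 38, 36, 4, 56, 57, 57, 9, 10, 11]
0.65 [564, 564, 563, 563, 563, 563, 563, 563, 563, 563, 563, 562, 4, 28, 28]
0.7 [563, 564, 563, 563, 563, 563, 563, 563, 563, 563, 563, 584, 226, 226, 226]
0.75 [5, 3, 4, 4, 9, 3, 145, 146, 164, 222, 264, 263, 264, 264, 262]
0.8 [3, 3, 5, 4, 4, 3, 146, 147, 164, 222, 263, 228, 228, 229, 238]
0.85 [3, 5, 4, 113, 4, 4, 3, 3, 123, 131, 132, 1, -1000, -1000, -1000]
0.9 [3, 3, 2, 3, 3, 3, 3, 3, 3, 2, 2, 1, -1000, -1000, -1000]
```

View pics/t1.png

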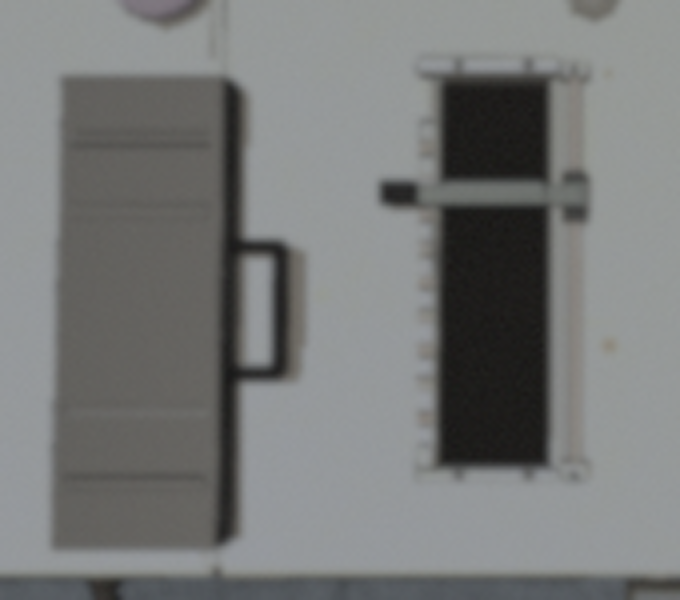

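View pics/t1h.png

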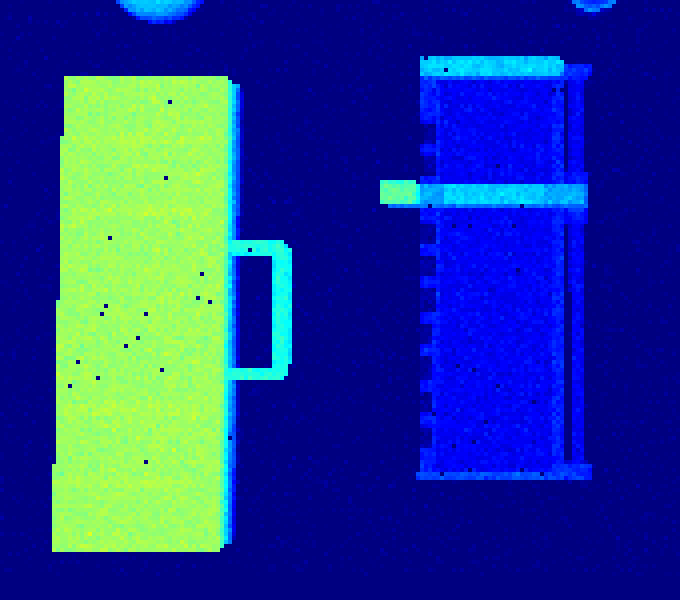

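```bash
cat > m.py <<'E'
from h import *
c=cap('top'); W=cloud(c); X,Y,Z=W[...,0],W[...,1],W[...,2]
def rect(m,name):
    m=m.astype(np.uint8); n,l,st,_=cv2.connectedComponentsWithStats(m); k=1+np.argmax(st[1:,4]); mm=l==k
    P=np.stack([X[mm],Y[mm]],1).astype(np.float32); r=cv2.minAreaRect(P); print(name,np.round(r[0],4),np.round(r[1],4),round(r[2],2),'z',round(float(np.nanmedian(Z[mm])),4),'n',mm.sum()); return mm
B=(X>.3)&(X<.66)
rect(B&(Z>.052)&(Z<.065)&(Y>.25)&(Y<.45),'lidtop')
rect(B&(Z>.027)&(Z<.047)&(Y>.24)&(Y<.345),'handle')
rect(B&(Z>.006)&(Z<.06)&(Y>.05)&(Y<.27),'tray all')
rect(B&(Z>.028)&(Z<.04)&(Y>.05)&(Y<.27)&(X>.59),'wall')
rect(B&(Z>.027)&(Z<.045)&(Y>.05)&(Y<.235)&(X<.59),'stopbar')
rect(B&(Z>.041)&(Z<.06)&(Y>.20)&(Y<.28)&(X<.59),'grip')
f=c['frame'].astype(int).sum(2); rect(B&(f<170)&(Y>.1)&(Y<.24)&(X<.55)&(Z<.03),'black floor')
E
python3 m.py
```

```text
lidtop [0.5002 0.3716] [0.0922 0.2622] 89.72 z 0.0536 n 3842
handle [0.5001 0.3087] [0.0361 0.2602] 89.89 z 0.0389 n 440
tray all [0.5252 0.1797] [0.1182 0.2417] 89.77 z 0.0125 n 4125
wall [0.6408 0.1771] [0.0103 0.0808] 0.05 z 0.0328 n 176
stopbar [0.5669 0.18  ] [0.1092 0.011 ] 89.15 z 0.0322 n 215
grip [0.5671 0.2295] [0.0119 0.0184] 0.29 z 0.0468 n 52
black floor [0.4813 0.1767] [0.0609 0.137 ] 89.89 z 0.0117 n 1594
```

Run:
```python
from h import *
for n in('top','scene'):
    W=cloud(cap(n)); X,Y,Z=W[...,0],W[...,1],W[...,2]
    m=(Z>.08)&(Z<.5)&(X>.3)&(X<.66)&(Y>-.05)&(Y<.6)
    print(n,m.sum()); 
    for x0 in np.arange(.3,.66,.03):
        k=m&(X>=x0)&(X<x0+.03)
        if k.any(): i=np.nanargmax(np.where(k,Y,-9)); print(round(x0,2),'maxY',round(Y.flat[i],3),'z',round(Z.flat[i],3), 'Yz99',np.round(np.percentile(Y[k],97),3))
```

```text
top 7123
0.3 maxY 0.037 z 0.193 Yz99 0.032
0.33 maxY 0.037 z 0.202 Yz99 0.029
0.36 maxY 0.057 z 0.147 Yz99 0.046
0.39 maxY 0.058 z 0.149 Yz99 0.056
0.42 maxY 0.055 z 0.182 Yz99 0.024
0.45 maxY 0.057 z 0.189 Yz99 0.056
0.48 maxY 0.057 z 0.17 Yz99 0.05
0.51 maxY -0.006 z 0.177 Yz99 -0.007
0.54 maxY -0.005 z 0.183 Yz99 -0.006
scene 5286
0.3 maxY 0.6 z 0.315 Yz99 0.597
0.33 maxY 0.038 z 0.202 Yz99 0.031
0.36 maxY 0.059 z 0.156 Yz99 0.055
0.39 maxY 0.06 z 0.165 Yz99 0.058
0.42 maxY 0.056 z 0.175 Yz99 0.027
0.45 maxY 0.06 z 0.194 Yz99 0.058
0.48 maxY 0.059 z 0.18 Yz99 0.055
0.51 maxY -0.004 z 0.167 Yz99 -0.005
0.54 maxY -0.002 z 0.178 Yz99 -0.004
```

>>> {"name": "step_arm", "arguments": {
  "motion": [
    [[0,0,24.3,243,-274,-125,18],[0,0,24.3,243,-274,-125,18],[0,0,24.3,243,-274,-125,18],[0,0,24.3,243,-274,-125,18],[0,0,24.3,243,-274,-125,18],[0,0,24.3,243,-274,-125,18],[0,0,24.3,243,-274,-125,18],[0,0,24.3,243,-274,-125,18],[0,0,24.3,243,-274,-125,18],[0,0,24.3,243,-274,-125,18],[0,0,24.3,243,-274,-125,18],[0,0,24.3,243,-274,-125,18]]
  ]
}}

```text
time_s: 1.3
position: [0.5006, 0.2948, 0.2793]
tcp_rot: [[-0.001, -1.0, 0.002], [0.0, 0.002, 1.0], [-1.0, 0.001, 0.0]]
force: [-0.3, 0.4, -0.6]
opening: 0.234
```

Run:
```python
from h import *
for n in('scene','top'):
    c=cap(n); f=c['frame']
    a=f[230:380,200:400] if n=='scene' else f[150:320,140:330]
    cv2.imwrite(f'pics/{n}1.png',cv2.resize(cv2.cvtColor(np.ascontiguousarray(a),cv2.COLOR_RGB2BGR),None,fx=3,fy=3,interpolation=cv2.INTER_CUBIC))
```

```text
(no output)
```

View pics/scene1.png

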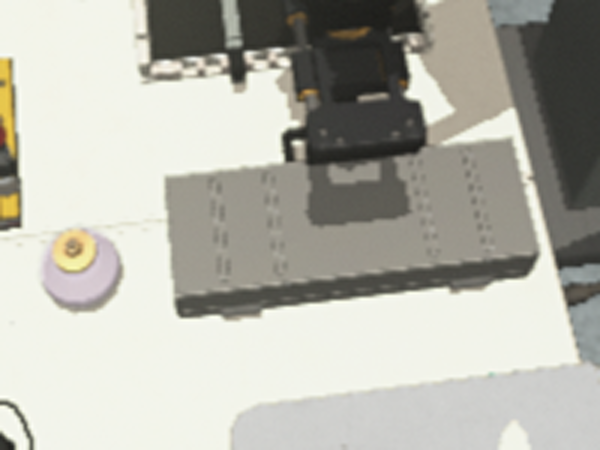

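View pics/top1.png

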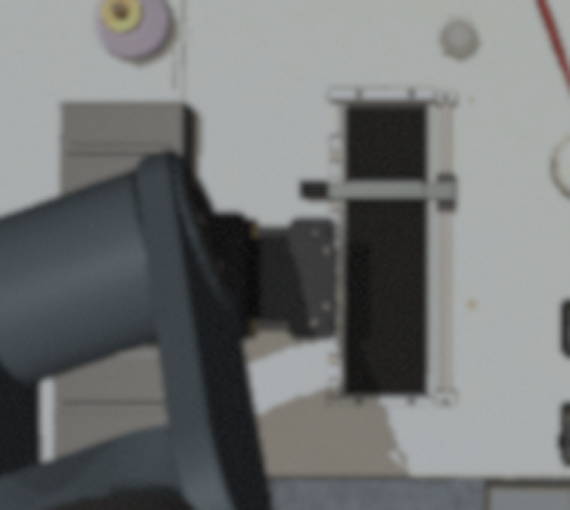

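>>> {"name": "step_arm", "arguments": {
  "motion": [
    [[0,0,0,0,0,-35,18],[0,0,0,0,0,-60,18],[0,0,0,0,0,-80,18],[0,0,0,0,0,-80,18],[0,0,0,0,0,-80,0],[0,0,0,0,0,-80,0],[0,0,0,0,0,-80,0],[0,0,0,0,0,-80,0]]
  ]
}}

```text
time_s: 2.07
position: [0.4997, 0.2973, 0.2015]
tcp_rot: [[0.002, -1.0, -0.0], [0.003, -0.0, 1.0], [-1.0, -0.002, 0.003]]
force: [-1.8, 5.4, -1.3]
opening: 0.102
```

>>> {"name": "step_arm", "arguments": {
  "motion": [
    [[0,0,0,5,3,9,0],[0,0,0,0,5,18,0],[0,0,0,0,12,35,0],[0,0,0,0,21,51,0],[0,0,0,0,32,66,0],[0,0,0,0,46,78,0],[0,0,0,0,61,89,0],[0,0,0,0,78,97,0],[0,0,0,0,95,102,0],[0,0,0,0,107,104,0],[0,0,0,0,112,105,0],[0,0,0,0,112,105,0]]
  ]
}}

```text
time_s: 3.07
position: [0.5, 0.4093, 0.3076]
tcp_rot: [[0.005, -1.0, -0.002], [0.004, -0.002, 1.0], [-1.0, -0.005, 0.004]]
force: [0.6, 0.1, 3.4]
opening: 0.112
```

>>> {"name": "step_arm", "arguments": {
  "motion": [
    [[0,0,0,0,0,0,30],[0,0,0,0,0,0,30],[0,0,0,0,0,0,30],[0,0,0,0,0,25,30],[0,0,0,0,0,60,30],[0,0,0,0,-40,80,30],[0,0,0,0,-80,80,30],[0,0,0,-40,-120,80,14],[0,0,0,-80,-160,80,14],[0,0,0,-80,-160,80,14]]
  ]
}}

```text
time_s: 3.9
position: [0.4174, 0.245, 0.384]
tcp_rot: [[-0.004, -1.0, 0.001], [-0.002, 0.001, 1.0], [-1.0, 0.004, -0.002]]
force: [-0.1, 0.1, -0.6]
opening: 0.208
```

Run:
```python
from h import *
for n in('scene','top'):
    c=cap(n); f=c['frame']
    a=f[200:380,190:430] if n=='scene' else f[150:320,140:330]
    cv2.imwrite(f'pics/{n}2.png',cv2.resize(cv2.cvtColor(np.ascontiguousarray(a),cv2.COLOR_RGB2BGR),None,fx=3,fy=3,interpolation=cv2.INTER_CUBIC))
```

```text
(no output)
```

View pics/scene2.png

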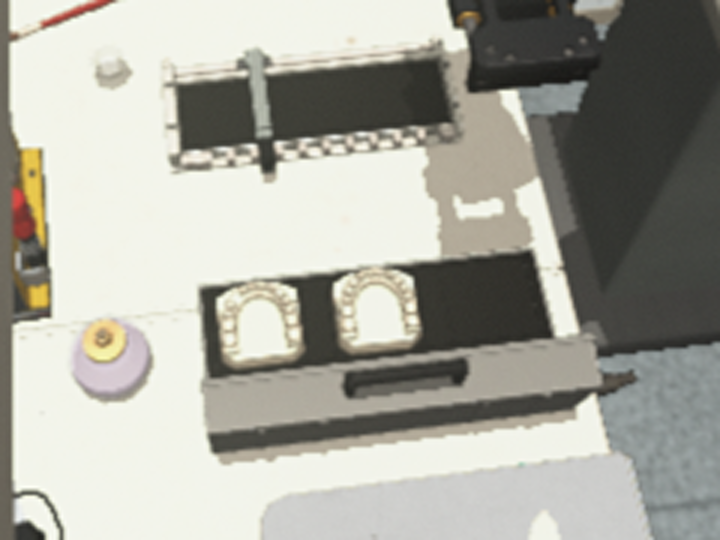

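View pics/top2.png

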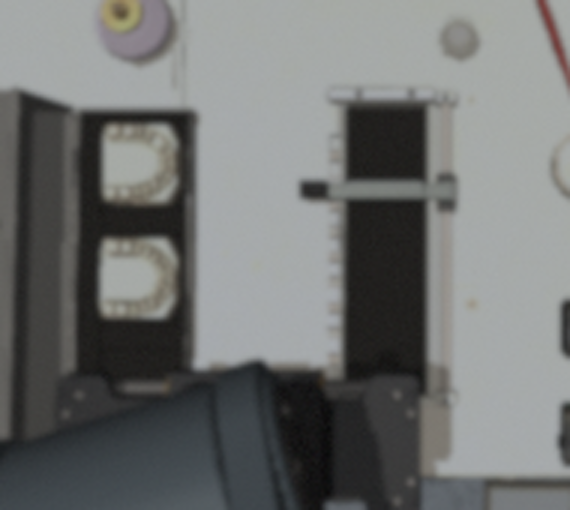

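>>> {"name": "step_arm", "arguments": {
  "motion": [
    [[0,0,-7,40,-10,0,40],[0,0,-14,80,-16,0,40],[0,0,-21,110,-16,-10,40],[0,0,-28,147,-16,-40,40],[0,0,-35,147,-16,-70,40],[0,0,-42,147,-16,-100,40],[0,0,-49,147,-16,-125,40],[0,0,-56,147,-16,-125,40],[0,0,-63,147,-16,-125,40],[0,0,-70,147,-16,-125,40],[0,0,-77,147,-16,-125,40],[0,0,-84,147,-16,-125,40]]
  ]
}}

```text
time_s: 5.0
position: [0.5676, 0.2317, 0.2588]
tcp_rot: [[-0.0, -0.098, 0.995], [-0.0, 0.995, 0.098], [-1.0, 0.0, -0.0]]
force: [-0.1, -1.7, -0.6]
opening: 0.464
```

>>> {"name": "step_arm", "arguments": {
  "motion": [
    [[0,0,-6,0,0,0,40],[0,0,-6,0,0,-15,40],[0,0,-6,0,0,-36,40],[0,0,-6,0,0,-56,40],[0,0,-6,0,0,-56,40]]
  ]
}}

```text
time_s: 5.42
position: [0.566, 0.2312, 0.1997]
tcp_rot: [[-0.007, 0.0, 1.0], [-0.001, 1.0, -0.0], [-1.0, -0.001, -0.007]]
force: [-1.3, -0.3, -0.7]
opening: 0.459
```

>>> {"name": "step_arm", "arguments": {
  "motion": [
    [[0,0,0,0,0,0,0],[0,0,0,0,0,0,0],[0,0,0,0,0,0,0],[0,0,0,0,0,0,0],[0,0,0,0,0,0,0]]
  ]
}}

```text
time_s: 5.83
position: [0.5674, 0.2318, 0.2049]
tcp_rot: [[0.002, -0.0, 1.0], [0.0, 1.0, 0.0], [-1.0, 0.0, 0.002]]
force: [0.2, -0.1, -0.7]
opening: 0.169
```

>>> {"name": "step_arm", "arguments": {
  "motion": [
    [[0,0,0,0,0,0,0],[0,0,0,0,0,0,0],[0,0,0,0,-2,10,0],[0,0,0,0,-4,20,0],[0,0,0,0,-7,28,0],[0,0,0,-20,-7,28,0],[0,0,0,-40,-7,28,0],[0,0,0,-60,-7,28,0],[0,0,0,-79,-7,28,0],[0,0,0,-79,-7,28,0]]
  ]
}}

```text
time_s: 6.67
position: [0.4836, 0.2234, 0.2322]
tcp_rot: [[-0.008, -0.002, 1.0], [-0.004, 1.0, 0.002], [-1.0, -0.004, -0.008]]
force: [-1.4, -6.5, -1.5]
opening: 0.136
```

>>> {"name": "step_arm", "arguments": {
  "motion": [
    [[0,0,0,0,0,0,0],[0,0,0,0,3,-8,0],[0,0,0,0,5,-16,0],[0,0,0,0,7,-24,0],[0,0,0,0,7,-28,0],[0,0,0,0,7,-28,0],[0,0,0,0,7,-28,30],[0,0,0,0,7,-28,30],[0,0,0,0,7,0,30],[0,0,0,0,7,35,50],[0,0,0,0,7,70,70],[0,0,0,0,7,80,76]]
  ]
}}

```text
time_s: 7.67
position: [0.4892, 0.232, 0.3157]
tcp_rot: [[0.007, -0.001, 1.0], [0.002, 1.0, 0.001], [-1.0, 0.002, 0.007]]
force: [0.9, 0.2, 0.0]
opening: 0.481
```

```bash
cat >> h.py <<'E'
def look(n,tag,box,k=3):
    c=cap(n); f=c['frame']; u0,u1,v0,v1=box
    cv2.imwrite(f'pics/{tag}.png',cv2.resize(cv2.cvtColor(np.ascontiguousarray(f[v0:v1,u0:u1]),cv2.COLOR_RGB2BGR),None,fx=k,fy=k,interpolation=cv2.INTER_CUBIC)); return c
E
python3 - <<'E'
from h import *
c=look('scene','scene3',(190,430,200,380))
W=cloud(c);X,Y,Z=W[...,0],W[...,1],W[...,2]
m=(Z>.035)&(Z<.06)&(Y>.30)&(Y<.41)&(X>.35)&(X<.64)
n,l,st,ce=cv2.connectedComponentsWithStats(m.astype(np.uint8))
for i in range(1,n):
    if st[i,4]>60:
        P=np.stack([X[l==i],Y[l==i]],1).astype(np.float32); print(cv2.minAreaRect(P),np.median(Z[l==i]))
E
```

```text
((0.4999307692050934, 0.3633995056152344), (0.05100304260849953, 0.05758724361658096), 87.18585205078125) 0.040014563112929724
((0.5882574319839478, 0.3636345863342285), (0.05730820447206497, 0.05185166746377945), 0.22171472012996674) 0.03955727801903142
```

View pics/scene3.png

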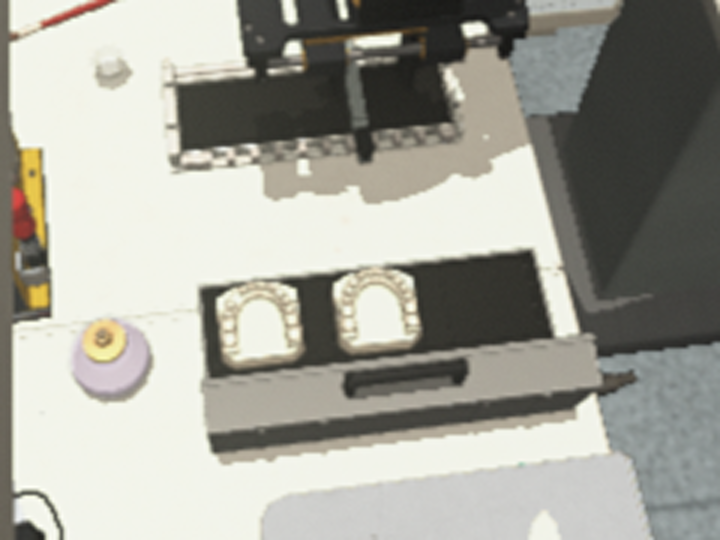

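>>> {"name": "step_arm", "arguments": {
  "motion": [
    [[0,0,0,25,33,0,76],[0,0,0,50,66,-10,76],[0,0,0,75,100,-20,76],[0,0,0,100,133,-40,76],[0,0,0,100,133,-72,76],[0,0,0,100,133,-72,76],[0,0,0,100,133,-72,76],[0,0,0,100,133,-72,76]]
  ]
}}

```text
time_s: 8.38
position: [0.5873, 0.364, 0.2387]
tcp_rot: [[-0.003, -0.0, 1.0], [-0.001, 1.0, 0.0], [-1.0, -0.001, -0.003]]
force: [-0.2, 0.1, -0.1]
opening: 0.868
```

Run:
```python
from h import *
c=look('scene','scene4',(190,430,200,380))
W=cloud(c);X,Y,Z=W[...,0],W[...,1],W[...,2]
s=bot.read_state();print(s['position'],s['opening']*87)
```

```text
[0.58781502 0.36406154 0.24024858] 75.84256097117799
```

View pics/scene4.png

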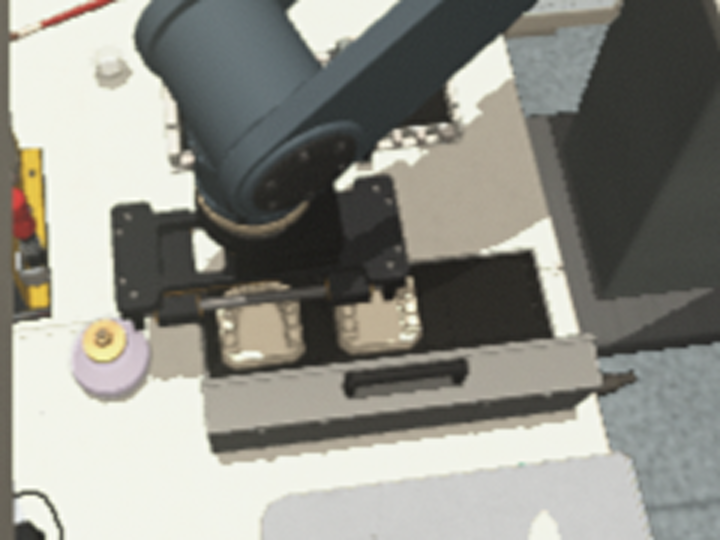

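Gripper sits over the far model (crop x 220–300), fingers straddling it. Descend 37 mm and close.

>>> {"name": "step_arm", "arguments": {
  "motion": [
    [[0,0,0,0,0,-15,76],[0,0,0,0,0,-28,76],[0,0,0,0,0,-37,76],[0,0,0,0,0,-37,76],[0,0,0,0,0,-37,50],[0,0,0,0,0,-37,50],[0,0,0,0,0,-37,50],[0,0,0,0,0,-37,50],[0,0,0,0,0,-37,50]]
  ]
}}

```text
time_s: 9.18
position: [0.5883, 0.3648, 0.2036]
tcp_rot: [[0.002, -0.0, 1.0], [0.001, 1.0, 0.0], [-1.0, 0.001, 0.002]]
force: [-0.5, -0.8, 1.1]
opening: 0.684
```

>>> {"name": "step_arm", "arguments": {
  "motion": [
    [[0,0,0,0,0,5,40],[0,0,0,0,0,15,40],[0,0,0,0,0,40,40],[0,0,7,0,-10,70,40],[0,0,14,0,-20,70,40],[0,0,21,0,-30,70,40],[0,0,28,0,-40,70,40],[0,0,35,-80,-40,70,40],[0,0,35,-100,-40,70,40]]
  ]
}}

```text
time_s: 9.93
position: [0.5058, 0.3237, 0.2737]
tcp_rot: [[0.004, -0.575, 0.818], [0.002, 0.818, 0.575], [-1.0, -0.001, 0.004]]
force: [-0.4, 0.7, -1.5]
opening: 0.682
```

Run:
```python
from h import *
for n in('top','scene'):
    c=look(n,n+'5',(190,430,200,380) if n=='scene' else (140,330,150,320))
    g=c['frame'].astype(float).sum(2); T=np.array(c['cam_to_world']); R=T[:3,:3];o=T[:3,3]
    def pr(p):
        q=R.T@(np.array(p)-o); return c['cx']+c['fx']*q[0]/q[2], c['cy']+c['fy']*q[1]/q[2]
    # profile along y at several x ,z=.012 ; (lips 16)
    for h in(.012,.016):
      ys=np.arange(.12,.24,.0005); acc=[]
      for x in (.55,.56,.57,.58,.59,.60,.61):
        uv=np.array([pr((x,y,h)) for y in ys],np.float32)
        p=cv2.remap(g.astype(np.float32),uv[:,:1],uv[:,1:],cv2.INTER_LINEAR)[:,0]
        d=np.abs(p-(p.min()+ (p.max()-p.min())*.35)); thr=p.min()+.35*(p.max()-p.min())
        dark=np.where(p<thr)[0]; 
        mid=np.argmin(abs(ys-.177)); a=mid
        while p[a]<thr: a-=1
        b=mid
        while p[b]<thr: b+=1
        acc.append((ys[a],ys[b]))
      acc=np.array(acc); print(n,h,np.round(np.median(acc,0),4),round(np.median(acc.mean(1)),4))
    ac=[]
    for y in (.16,.17,.18,.19):
        xs=np.arange(.59,.66,.0005)
        uv=np.array([pr((x,y,.012)) for x in xs],np.float32)
        p=cv2.remap(g.astype(np.float32),uv[:,:1],uv[:,1:],cv2.INTER_LINEAR)[:,0]
        ac.append(xs[np.argmax(p>p[:20].mean()*.5+.5*p.max())])
    print(n,'wall',ac)
s=bot.read_state();print(s['position'],s['opening']*87)
```

```text
top 0.012 [0.145  0.2075] 0.1763
top 0.016 [0.145 0.207] 0.176
top wall [np.float64(0.6389999999999946), np.float64(0.6384999999999946), np.float64(0.6384999999999946), np.float64(0.6384999999999946)]
scene 0.012 [0.143  0.2075] 0.1753
scene 0.016 [0.1455 0.2095] 0.1778
scene wall [np.float64(0.6374999999999947), np.float64(0.6379999999999947), np.float64(0.6384999999999946), np.float64(0.6374999999999947)]
[0.49534702 0.32314352 0.27118569] 59.5348734564531
```

View pics/scene5.png

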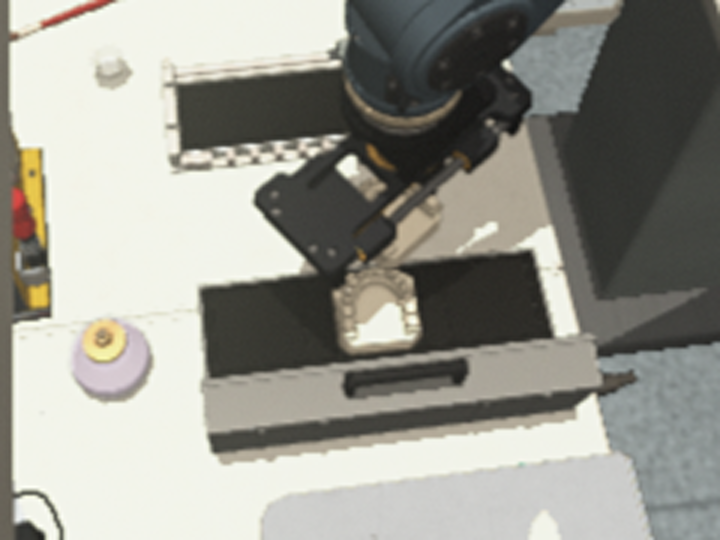

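View pics/top5.png

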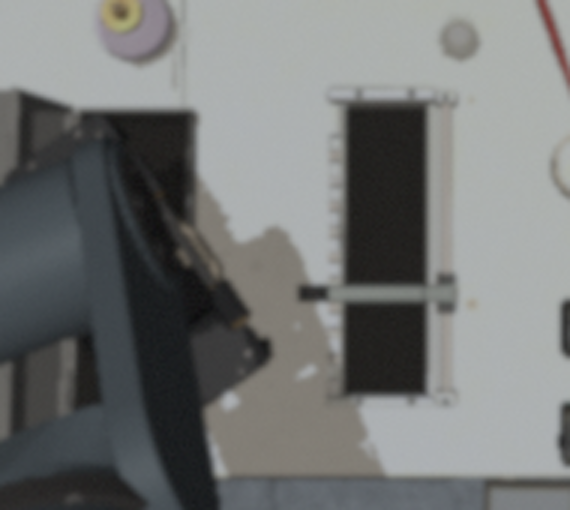

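>>> {"name": "step_arm", "arguments": {
  "motion": [
    [[0,0,7,15,-20,0,40],[0,0,14,30,-40,0,40],[0,0,21,45,-60,0,40],[0,0,28,60,-80,0,40],[0,0,35,75,-100,0,40],[0,0,42,90,-120,0,40],[0,0,49,100,-140,-10,40],[0,0,55,110,-148,-25,40],[0,0,55,110,-148,-40,40],[0,0,55,110,-148,-45,40],[0,0,55,110,-148,-45,40],[0,0,55,110,-148,-45,40]]
  ]
}}

```text
time_s: 11.03
position: [0.6143, 0.1771, 0.228]
tcp_rot: [[-0.001, -1.0, -0.001], [0.0, -0.001, 1.0], [-1.0, 0.001, 0.0]]
force: [-0.5, -0.5, -1.0]
opening: 0.684
```

Run:
```python
from h import *
c=look('scene','scene6',(190,430,180,360))
look('top','top6',(140,330,150,320))
s=bot.read_state();print(s['position'],s['opening']*87,s['force'],s['joint_positions'])
```

```text
[0.61465743 0.17739425 0.22878435] 59.49569991794883 [-0.6832593   0.52861647 -0.98163377] [ 6.10579532e+00  4.42062445e+01  8.69398637e+01  6.24344163e-03
  4.87738197e+01 -8.39608869e+01]
```

View pics/scene6.png

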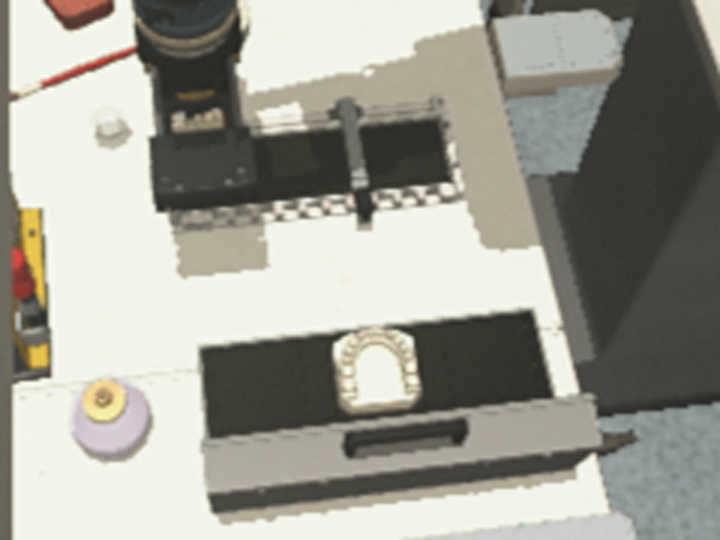

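View pics/top6.png

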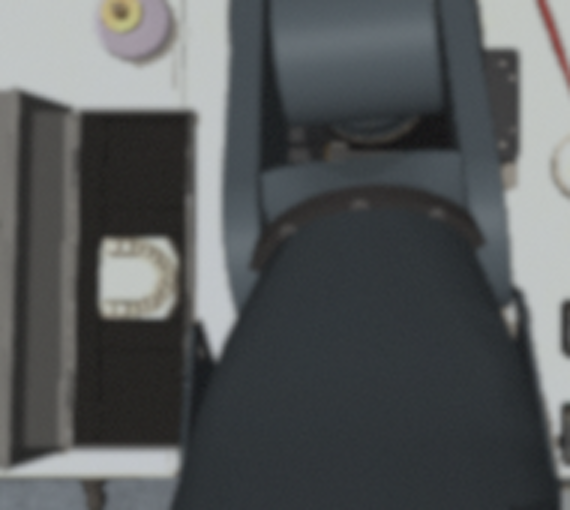

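>>> {"name": "step_arm", "arguments": {
  "motion": [
    [[0,0,0,-16,0,0,40],[0,0,0,-16,0,-8,40],[0,0,0,-16,0,-16,40],[0,0,0,-16,0,-22,40],[0,0,0,-16,0,-26,40],[0,0,0,-16,0,-26,40],[0,0,0,-16,0,-26,40]]
  ]
}}

```text
time_s: 11.72
position: [0.5992, 0.1768, 0.2015]
tcp_rot: [[0.0, -1.0, -0.0], [0.0, -0.0, 1.0], [-1.0, -0.0, 0.0]]
force: [1.4, -0.4, -1.7]
opening: 0.683
```

>>> {"name": "step_arm", "arguments": {
  "motion": [
    [[0,0,0,3,0,0,40],[0,0,0,6,0,0,40],[0,0,0,8,0,0,40],[0,0,0,9,0,0,40],[0,0,0,9,0,0,40]]
  ]
}}

```text
time_s: 12.13
position: [0.6079, 0.1766, 0.2015]
tcp_rot: [[0.0, -1.0, -0.0], [-0.0, -0.0, 1.0], [-1.0, -0.0, -0.0]]
force: [-0.2, 0.6, -1.6]
opening: 0.684
```

>>> {"name": "step_arm", "arguments": {
  "motion": [
    [[0,0,0,1,0,0,40],[0,0,0,2,0,0,40],[0,0,0,2,0,0,40],[0,0,0,2,0,0,40]]
  ]
}}

```text
time_s: 12.47
position: [0.6087, 0.1767, 0.2015]
tcp_rot: [[-0.003, -1.0, -0.0], [-0.0, -0.0, 1.0], [-1.0, 0.003, -0.0]]
force: [-4.0, -0.3, 0.8]
opening: 0.688
```

>>> {"name": "step_arm", "arguments": {
  "motion": [
    [[0,0,0,0,0,0,74],[0,0,0,0,0,0,74],[0,0,0,0,0,0,74],[0,0,0,0,0,20,74],[0,0,0,0,0,50,76],[0,0,-7,-10,15,75,76],[0,0,-14,-35,40,75,76],[0,0,-21,-60,65,75,76],[0,0,-28,-80,90,75,76],[0,0,-35,-100,120,75,76],[0,0,-42,-110,150,75,76],[0,0,-49,-110,150,75,76]]
  ]
}}

```text
time_s: 13.47
position: [0.4977, 0.3314, 0.2775]
tcp_rot: [[0.003, -0.655, 0.755], [0.003, 0.755, 0.655], [-1.0, 0.001, 0.004]]
force: [1.0, 0.0, 0.5]
opening: 0.874
```

Run:
```python
from h import *
c=look('scene','scene7',(190,430,180,360))
look('top','top7',(140,330,150,320))
s=bot.read_state();print(s['position'],s['opening']*87,s['force'])
W=cloud(c);X,Y,Z=W[...,0],W[...,1],W[...,2]
for nm,m in (('case',(Z>.035)&(Z<.06)&(Y>.25)&(Y<.41)&(X>.35)&(X<.64)),('tray',(Z>.026)&(Z<.06)&(Y>.12)&(Y<.23)&(X>.55)&(X<.635))):
  n,l,st,ce=cv2.connectedComponentsWithStats(m.astype(np.uint8))
  for i in range(1,n):
    if st[i,4]>60:
        P=np.stack([X[l==i],Y[l==i]],1).astype(np.float32); print(nm,cv2.minAreaRect(P),np.median(Z[l==i]))
```

```text
[0.49958441 0.32835777 0.27737005] 75.78035491948108 [-0.18400757 -0.10107823  0.1847373 ]
case ((0.5004997253417969, 0.36536651849746704), (0.04886465147137642, 0.05808991938829422), 88.5975341796875) 0.04029013128792963
tray ((0.6068085432052612, 0.17610549926757812), (0.05597555637359619, 0.06099078059196472), 0.4827519655227661) 0.030890503715436113
```

View pics/scene7.png

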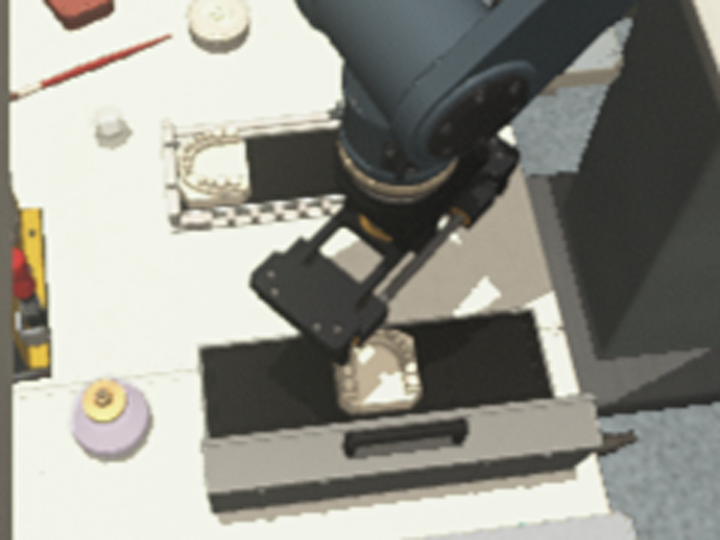

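View pics/top7.png

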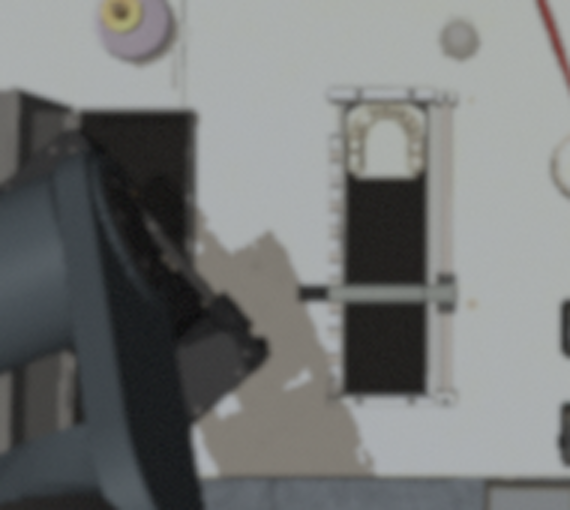

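>>> {"name": "step_arm", "arguments": {
  "motion": [
    [[0,0,-7,0,10,0,76],[0,0,-14,0,25,0,76],[0,0,-21,0,38,-10,76],[0,0,-28,0,38,-20,76],[0,0,-35,0,38,-30,76],[0,0,-41,0,38,-37,76],[0,0,-41,0,38,-37,76],[0,0,-41,0,38,-37,76]]
  ]
}}

```text
time_s: 14.23
position: [0.5005, 0.3639, 0.2396]
tcp_rot: [[0.0, -0.004, 1.0], [-0.0, 1.0, 0.004], [-1.0, -0.0, 0.0]]
force: [1.3, -0.6, -0.2]
opening: 0.872
```

Run:
```python
from h import *
look('scene','scene8',(190,430,180,360))
s=bot.read_state();print(s['position'],s['tcp_rot'][:,2],s['opening']*87,s['force'])
```

```text
[0.50054261 0.36412156 0.24001129] [0.99999414 0.00326922 0.00101299] 75.77904564575732 [ 0.27855019 -0.136222   -0.26215334]
```

View pics/scene8.png

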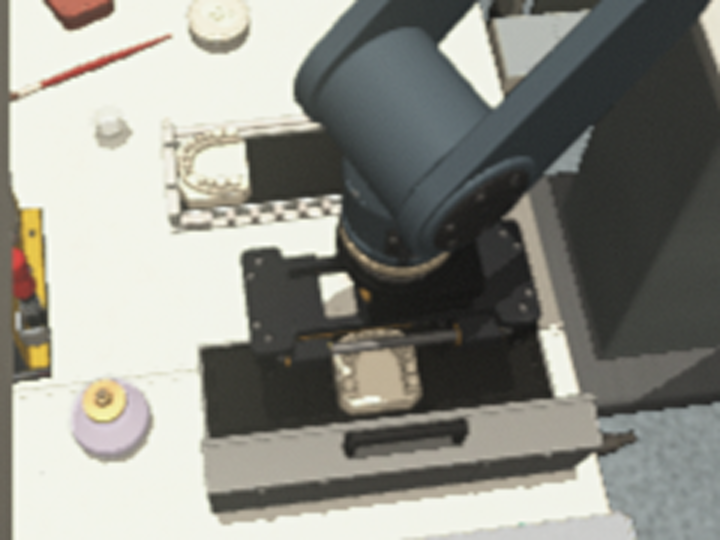

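>>> {"name": "step_arm", "arguments": {
  "motion": [
    [[0,0,0,0,0,-15,76],[0,0,0,0,0,-28,76],[0,0,0,0,0,-37,76],[0,0,0,0,0,-37,76],[0,0,0,0,0,-37,40],[0,0,0,0,0,-37,40],[0,0,0,0,0,-37,40],[0,0,0,0,0,-37,40],[0,0,0,0,0,-37,40],[0,0,0,0,0,-32,40],[0,0,0,0,0,-20,40],[0,0,0,0,0,0,40]]
  ]
}}

```text
time_s: 15.28
position: [0.4987, 0.3643, 0.2388]
tcp_rot: [[-0.005, -0.0, 1.0], [-0.002, 1.0, 0.0], [-1.0, -0.002, -0.005]]
force: [0.6, 0.0, -1.8]
opening: 0.685
```

>>> {"name": "step_arm", "arguments": {
  "motion": [
    [[0,0,0,0,0,20,40],[0,0,7,0,-10,35,40],[0,0,14,0,-30,35,40],[0,0,21,0,-50,35,40],[0,0,28,0,-70,35,40],[0,0,35,0,-90,35,40],[0,0,42,0,-110,35,40],[0,0,49,0,-130,35,40],[0,0,56,0,-150,35,40],[0,0,63,15,-170,35,40],[0,0,70,30,-188,35,40],[0,0,77,40,-188,35,40]]
  ]
}}

```text
time_s: 16.28
position: [0.5409, 0.1739, 0.2759]
tcp_rot: [[0.002, -0.975, 0.221], [-0.001, 0.221, 0.975], [-1.0, -0.002, -0.001]]
force: [0.1, 0.3, -1.5]
opening: 0.687
```

>>> {"name": "step_arm", "arguments": {
  "motion": [
    [[0,0,7,0,0,-10,40],[0,0,13,0,0,-25,40],[0,0,13,0,0,-40,40],[0,0,13,0,0,-45,40],[0,0,13,0,0,-45,40],[0,0,13,0,0,-45,40]]
  ]
}}

```text
time_s: 16.78
position: [0.5397, 0.1768, 0.2303]
tcp_rot: [[0.0, -1.0, -0.0], [0.0, -0.0, 1.0], [-1.0, -0.0, 0.0]]
force: [0.3, 0.3, -1.5]
opening: 0.688
```

Run:
```python
from h import *
look('scene','scene9',(190,430,180,360))
s=bot.read_state();print(s['position'],s['tcp_rot'][:,2],s['opening']*87,s['force'])
```

```text
[0.53992106 0.17684899 0.23061989] [-2.77036946e-04  9.99999947e-01  1.72091707e-04] 59.30330901830249 [ 0.34757874  0.10055094 -2.82680154]
```

View pics/scene9.png

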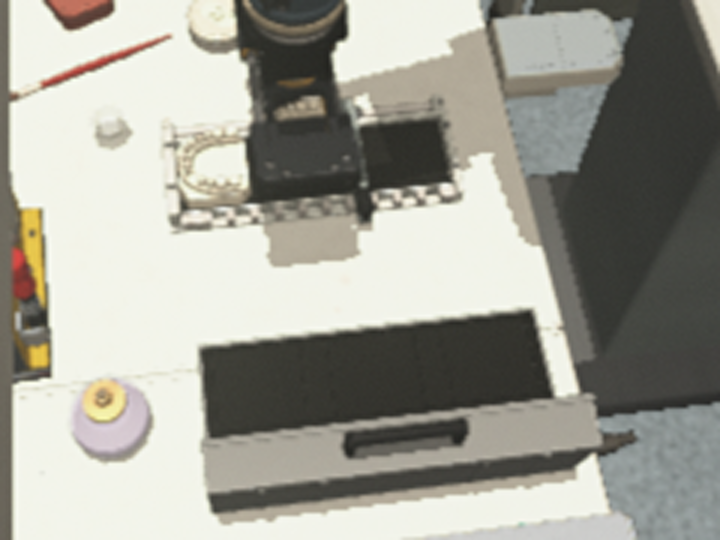

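>>> {"name": "step_arm", "arguments": {
  "motion": [
    [[0,0,0,0,0,-10,40],[0,0,0,0,0,-20,40],[0,0,0,0,0,-26,40],[0,0,0,0,0,-29,40],[0,0,0,0,0,-29,40],[0,0,0,3,0,-29,40],[0,0,0,6,0,-29,40],[0,0,0,8,0,-29,40],[0,0,0,9,0,-29,40],[0,0,0,10,0,-29,40],[0,0,0,10,0,-29,40]]
  ]
}}

```text
time_s: 17.75
position: [0.5479, 0.1768, 0.201]
tcp_rot: [[-0.006, -1.0, -0.0], [-0.0, -0.0, 1.0], [-1.0, 0.006, -0.0]]
force: [-5.1, 0.5, 8.4]
opening: 0.684
```

>>> {"name": "step_arm", "arguments": {
  "motion": [
    [[0,0,0,1,0,0,40],[0,0,0,1,0,1,40],[0,0,0,1,0,1,74],[0,0,0,1,0,1,74],[0,0,0,1,0,1,74],[0,0,0,1,0,20,74],[0,0,0,1,0,50,74],[0,0,0,-20,50,80,50],[0,0,0,-40,90,100,40],[0,0,0,-60,120,100,40],[0,0,0,-60,120,100,40]]
  ]
}}

```text
time_s: 18.67
position: [0.4883, 0.2997, 0.3027]
tcp_rot: [[0.003, -1.0, -0.002], [0.002, -0.002, 1.0], [-1.0, -0.003, 0.002]]
force: [0.0, 0.3, 0.2]
opening: 0.631
```

```bash
cat > chk.py <<'E'
from h import *
import sys
t=sys.argv[1]
look('top','top'+t,(140,330,150,320))
c=look('scene','scene'+t,(190,430,180,360))
s=bot.read_state();print(s['time_s'],s['position'],s['opening']*87)
for n in('top','scene'):
  c=cap(n);W=cloud(c);X,Y,Z=W[...,0],W[...,1],W[...,2]
  m=(Z>.026)&(Z<.06)&(Y>.14)&(Y<.212)&(X>.40)&(X<.635)
  k,l,st,ce=cv2.connectedComponentsWithStats(m.astype(np.uint8))
  for i in range(1,k):
    if st[i,4]>40:
        P=np.stack([X[l==i],Y[l==i]],1).astype(np.float32); r=cv2.minAreaRect(P);print(n,np.round(r[0],4),np.round(r[1],4),round(r[2],1),'x',P[:,0].min(),P[:,0].max())
E
python3 chk.py 10
```

```text
18.7667 [0.48799795 0.29954227 0.30189183] 47.42142833869644
top [0.6061 0.1749] [0.0579 0.0552] 90.0 x 0.57850385 0.6337128
top [0.5465 0.1749] [0.0576 0.0553] 89.9 x 0.5188481 0.5742173
top [0.4881 0.176 ] [0.0686 0.0114] 89.9 x 0.48234802 0.49385494
scene [0.5776 0.1768] [0.0606 0.1146] 88.8 x 0.5203242 0.6346419
```

View pics/scene10.png

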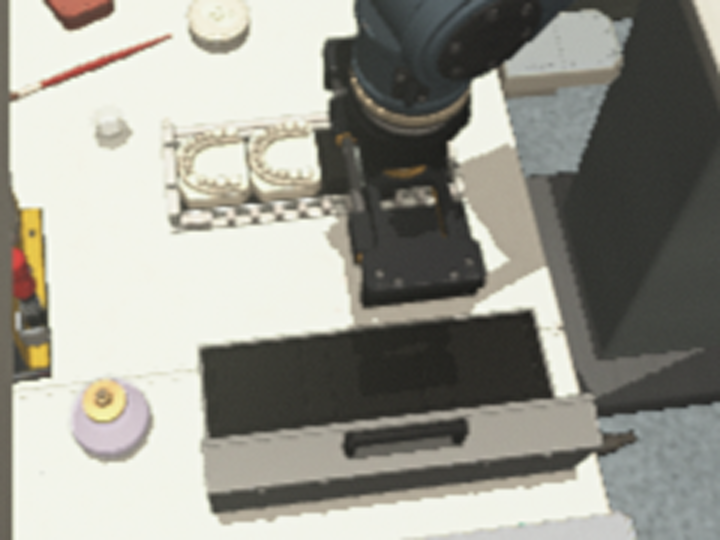

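View pics/top10.png

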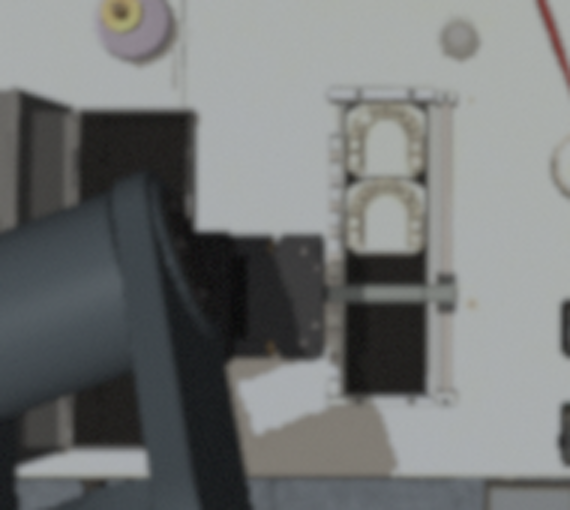

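>>> {"name": "step_arm", "arguments": {
  "motion": [
    [[0,0,-7,0,-10,0,40],[0,0,-14,0,-20,0,40],[0,0,-21,0,-30,0,40],[0,0,-28,0,-40,0,40],[0,0,-35,0,-50,0,40],[0,0,-42,0,-60,0,40],[0,0,-49,0,-66,0,40],[0,0,-56,0,-66,0,40],[0,0,-63,0,-66,-10,40],[0,0,-70,0,-66,-20,40],[0,0,-77,0,-66,-30,40],[0,0,-84,0,-66,-40,40]]
  ]
}}

```text
time_s: 19.87
position: [0.4907, 0.229, 0.2598]
tcp_rot: [[0.0, -0.096, 0.995], [-0.0, 0.995, 0.096], [-1.0, -0.0, 0.0]]
force: [-0.7, 0.1, 0.9]
opening: 0.459
```

>>> {"name": "step_arm", "arguments": {
  "motion": [
    [[0,0,-6,0,0,0,40],[0,0,-6,0,0,0,40]]
  ]
}}

```text
time_s: 20.03
position: [0.4904, 0.2291, 0.2595]
tcp_rot: [[-0.002, 0.004, 1.0], [-0.001, 1.0, -0.004], [-1.0, -0.001, -0.002]]
force: [0.3, 0.7, -0.1]
opening: 0.459
```

```bash
python3 chk.py 11; python3 -c "
from h import *
print(bot.read_state()['tcp_rot'])"
```

```text
20.1333 [0.49044695 0.22958971 0.26033032] 40.39970434620222
top [0.6062 0.1749] [0.0579 0.0556] 90.0 x 0.5784458 0.634019
top [0.5466 0.1749] [0.0575 0.0553] 89.9 x 0.5188804 0.57424617
top [0.4881 0.161 ] [0.0387 0.0114] 89.8 x 0.48233277 0.4938087
scene [0.6072 0.1768] [0.0606 0.0565] 87.1 x 0.57890564 0.6348714
scene [0.4889 0.2   ] [0.0122 0.0217] 3.9 x 0.48271307 0.49496737
scene [0.5488 0.1962] [0.022  0.0534] 89.9 x 0.5220982 0.57550704
[[ 5.27590682e-04 -1.17615479e-03  9.99999169e-01]
 [-2.76513299e-05  9.99999308e-01  1.17616954e-03]
 [-9.99999860e-01 -2.82718430e-05  5.27557795e-04]]
```

View pics/scene11.png

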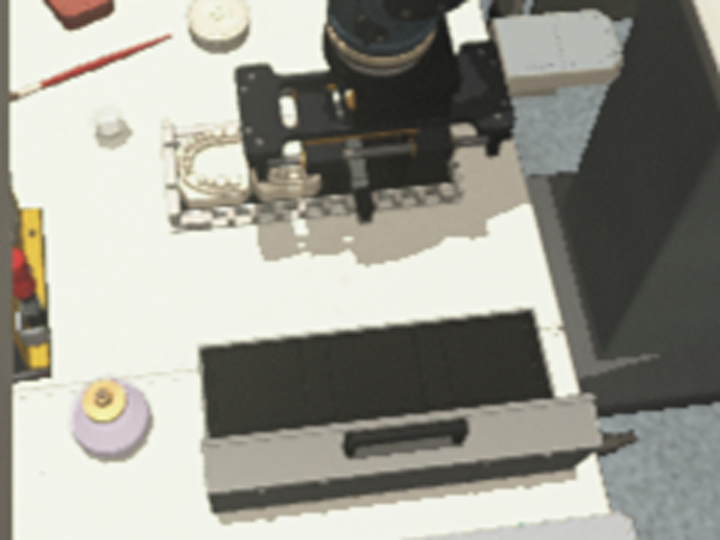

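>>> {"name": "step_arm", "arguments": {
  "motion": [
    [[0,0,0,-2.4,2.4,-20,40],[0,0,0,-2.4,2.4,-40,40],[0,0,0,-2.4,2.4,-56,40],[0,0,0,-2.4,2.4,-56,30],[0,0,0,-2.4,2.4,-56,0],[0,0,0,-2.4,2.4,-56,0],[0,0,0,-2.4,2.4,-56,0],[0,0,0,-2.4,2.4,-56,0],[0,0,0,-2.4,2.4,-56,0],[0,0,0,-2.4,2.4,-56,0],[0,0,0,-2.4,2.4,-56,0]]
  ]
}}

```text
time_s: 21.15
position: [0.4876, 0.2333, 0.2054]
tcp_rot: [[0.002, -0.0, 1.0], [0.001, 1.0, 0.0], [-1.0, 0.001, 0.002]]
force: [1.0, 1.2, 2.8]
opening: 0.138
```

>>> {"name": "step_arm", "arguments": {
  "motion": [
    [[0,0,0,0,-2,10,0],[0,0,0,0,-4,20,0],[0,0,0,0,-7,28,0],[0,0,0,6,-7,28,0],[0,0,0,13,-7,28,0],[0,0,0,19.7,-7,28,0],[0,0,0,19.7,-7,28,0],[0,0,0,19.7,-7,28,0]]
  ]
}}

```text
time_s: 21.82
position: [0.5068, 0.2246, 0.233]
tcp_rot: [[-0.002, -0.001, 1.0], [-0.003, 1.0, 0.001], [-1.0, -0.003, -0.002]]
force: [0.5, -5.7, -3.0]
opening: 0.136
```

>>> {"name": "step_arm", "arguments": {
  "motion": [
    [[0,0,0,0,2,-8,0],[0,0,0,0,4,-16,0],[0,0,0,0,6,-23,0],[0,0,0,0,7,-28,0],[0,0,0,0,7,-28,0],[0,0,0,0,7,-28,0]]
  ]
}}

```text
time_s: 22.32
position: [0.5072, 0.2341, 0.2047]
tcp_rot: [[0.001, -0.0, 1.0], [0.001, 1.0, 0.0], [-1.0, 0.001, 0.001]]
force: [-0.2, 4.8, 4.4]
opening: 0.136
```

>>> {"name": "step_arm", "arguments": {
  "motion": [
    [[0,0,0,0,0,0,28],[0,0,0,0,0,0,28],[0,0,0,0,0,0,28],[0,0,0,0,0,30,28],[0,0,0,0,0,60,28],[0,0,0,0,30,95,28],[0,0,7,-30,60,115,28],[0,0,14,-60,90,115,28],[0,0,21,-60,90,115,28]]
  ]
}}

```text
time_s: 23.07
position: [0.4433, 0.3256, 0.3211]
tcp_rot: [[-0.002, -0.367, 0.93], [0.001, 0.93, 0.367], [-1.0, 0.002, -0.001]]
force: [-0.0, 0.3, -0.4]
opening: 0.318
```

```bash
python3 chk.py 12
python3 - <<'E'
from h import *
c=cap('top');W=cloud(c);X,Y,Z=W[...,0],W[...,1],W[...,2]
for a,b in((.135,.15),(.15,.17),(.17,.19),(.19,.205),(.222,.236)):
  m=(X>.50)&(X<.514)&(Y>a)&(Y<b); print(a,b,np.nanpercentile(Z[m],[50,90]))
m=(Z>.04)&(Z<.06)&(Y>.20)&(Y<.28)&(X>.4)&(X<.6)&(Y>.218); print('grip',np.median(X[m]),np.median(Y[m]),np.median(Z[m]),m.sum())
E
```

```text
23.1667 [0.44489857 0.32418993 0.3198805 ] 27.83399564800262
top [0.6062 0.1749] [0.0579 0.0553] 90.0 x 0.57855606 0.63381815
top [0.5465 0.1749] [0.0576 0.0553] 89.9 x 0.518828 0.5741851
top [0.5063 0.176 ] [0.0687 0.0115] 89.9 x 0.50053483 0.5121151
scene [0.5076 0.1664] [0.0518 0.0118] 89.2 x 0.5012869 0.51343626
scene [0.5776 0.1774] [0.1143 0.0623] 0.5 x 0.5205507 0.6348534
0.135 0.15 [0.02962358 0.03291558]
0.15 0.17 [0.03313694 0.03613226]
0.17 0.19 [0.03325252 0.03585183]
0.19 0.205 [0.03271748 0.03446016]
0.222 0.236 [0.04625002 0.04855301]
grip 0.5051425731666304 0.2290623464625825 0.04611827482906783 53
```

View pics/scene12.png

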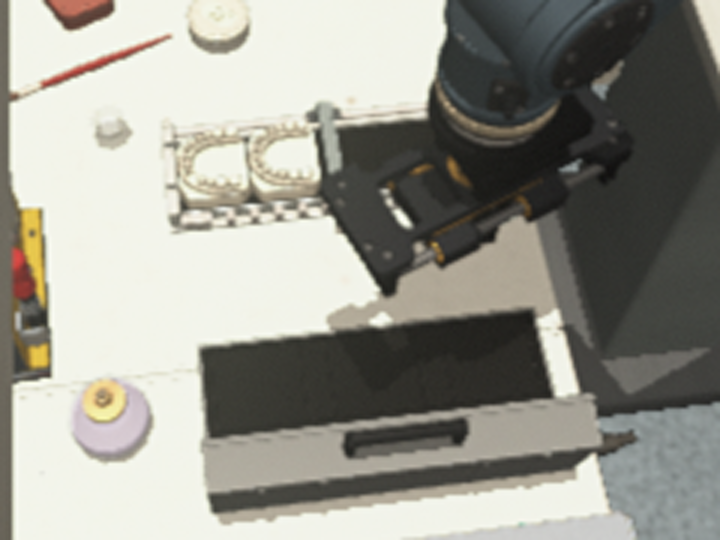

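View pics/top12.png

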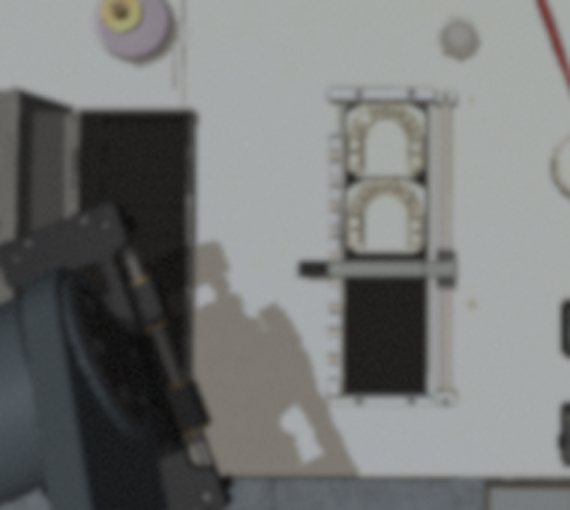

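Run:
```python
from h import *
for n in('scene','top'):
  c=cap(n);W=cloud(c);X,Y,Z=W[...,0],W[...,1],W[...,2]
  m=(Z>.119)&(Z<.16)&(Y>.40)&(Y<.5)&(X>.44)&(X<.56)
  print(n,m.sum(),[np.round(np.percentile(a[m],[2,50,98]),4) for a in(X,Y,Z)] if m.any() else 0)
  m=m&(abs(X-.5)<.025)&(Z>.125)
  print(n,m.sum(),[np.round(np.percentile(a[m],[2,50,98]),4) for a in(X,Y,Z)] if m.any() else 0)
```

```text
scene 240 [array([0.4632, 0.502 , 0.5408]), array([0.4477, 0.4539, 0.4577]), array([0.1243, 0.1394, 0.143 ])]
scene 139 [array([0.4763, 0.4996, 0.5242]), array([0.4479, 0.4539, 0.4575]), array([0.1358, 0.1399, 0.143 ])]
top 181 [array([0.4787, 0.5147, 0.5391]), array([0.4444, 0.4497, 0.4557]), array([0.1224, 0.1393, 0.1424])]
top 124 [array([0.4787, 0.5027, 0.5247]), array([0.4464, 0.4502, 0.4556]), array([0.1338, 0.1397, 0.1425])]
```

>>> {"name": "step_arm", "arguments": {
  "motion": [
    [[0,0,7,0,0,25,30],[0,0,14,10,10,40,30],[0,0,21,20,30,40,30],[0,0,28,30,50,40,30],[0,0,35,40,70,40,30],[0,0,42,55,90,40,30],[0,0,49,55,110,40,30],[0,0,56,55,128,40,30],[0,0,63,55,128,40,30],[0,0,68.5,55,128,30,30],[0,0,68.5,55,128,25,30],[0,0,68.5,55,128,25,30]]
  ]
}}

```text
time_s: 24.42
position: [0.5024, 0.4499, 0.3425]
tcp_rot: [[-0.003, -1.0, 0.013], [-0.002, 0.013, 1.0], [-1.0, 0.003, -0.002]]
force: [-0.0, 0.4, -0.1]
opening: 0.345
```

Run:
```python
from h import *
look('scene','scene13',(190,430,200,380))
s=bot.read_state();print(s['position'],s['tcp_rot'][:,2],s['opening']*87,s['force'])
```

```text
[0.50243453 0.45008629 0.34331471] [ 0.01291014  0.99991522 -0.00169482] 29.959562992992744 [-0.09182601  0.42946731  0.4503199 ]
```

View pics/scene13.png

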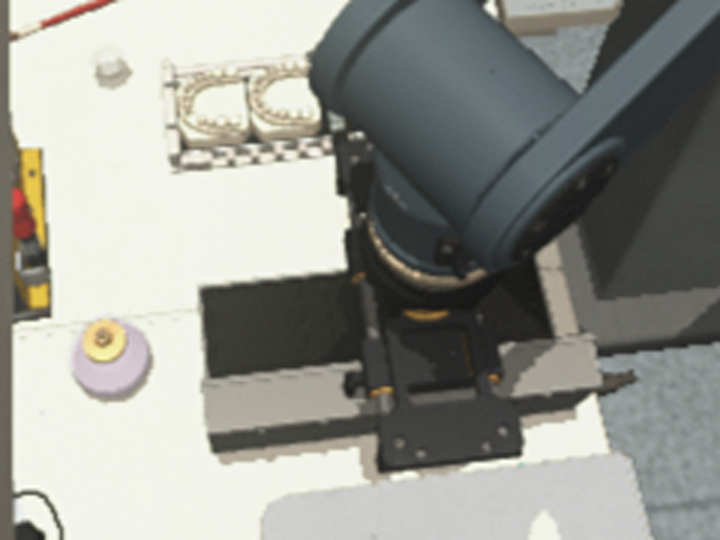

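>>> {"name": "step_arm", "arguments": {
  "motion": [
    [[0,0,0.7,-2,2,-15,30],[0,0,0.7,-2,2,-30,30],[0,0,0.7,-2,2,-41,30],[0,0,0.7,-2,2,-41,30],[0,0,0.7,-2,2,-41,0],[0,0,0.7,-2,2,-41,0],[0,0,0.7,-2,2,-41,0],[0,0,0.7,-2,2,-41,0],[0,0,0.7,-2,2,-41,0]]
  ]
}}

```text
time_s: 25.22
position: [0.5002, 0.4532, 0.3048]
tcp_rot: [[0.002, -1.0, -0.004], [0.001, -0.004, 1.0], [-1.0, -0.002, 0.001]]
force: [1.0, -1.0, 2.1]
opening: 0.106
```

>>> {"name": "step_arm", "arguments": {
  "motion": [
    [[0,0,0,0,-12,2.5,0],[0,0,0,0,-24,4,0],[0,0,0,0,-49,4,0],[0,0,0,0,-67,0,0],[0,0,0,0,-84,-6,0],[0,0,0,0,-100,-15,0],[0,0,0,0,-115,-26,0],[0,0,0,0,-128,-39,0],[0,0,0,0,-139,-54,0],[0,0,0,0,-147,-71,0],[0,0,0,0,-147,-71,0]]
  ]
}}

```text
time_s: 26.13
position: [0.4998, 0.3039, 0.2307]
tcp_rot: [[-0.002, -1.0, -0.001], [-0.001, -0.001, 1.0], [-1.0, 0.002, -0.001]]
force: [1.3, 0.6, 0.3]
opening: 0.099
```

>>> {"name": "step_arm", "arguments": {
  "motion": [
    [[0,0,0,0,-3,-8,0],[0,0,0,0,-6,-17,0],[0,0,0,0,-7,-23,0],[0,0,0,0,-8,-28,0],[0,0,0,0,-8,-31,0],[0,0,0,0,-8,-31,0],[0,0,0,0,-8,-31,0]]
  ]
}}

```text
time_s: 26.72
position: [0.4997, 0.298, 0.2052]
tcp_rot: [[0.001, -1.0, -0.005], [-0.001, -0.005, 1.0], [-1.0, -0.001, -0.001]]
force: [-5.5, -3.3, 22.6]
opening: 0.103
```

>>> {"name": "step_arm", "arguments": {
  "motion": [
    [[0,0,0,0,0,2,0],[0,0,0,0,0,2,18],[0,0,0,0,0,2,18],[0,0,0,0,0,2,18],[0,0,0,0,0,2,18],[0,0,0,0,0,30,18],[0,0,0,0,0,65,18],[0,0,0,0,0,105,18],[0,0,0,-40,0,145,18],[0,0,0,-80,0,165,18],[0,0,0,-110,0,165,18],[0,0,0,-110,0,165,18]]
  ]
}}

```text
time_s: 27.72
position: [0.3835, 0.2974, 0.3677]
tcp_rot: [[-0.006, -1.0, -0.006], [-0.002, -0.006, 1.0], [-1.0, 0.006, -0.002]]
force: [-1.5, -0.8, -0.4]
opening: 0.205
```

```bash
python3 chk.py 14; python3 m.py
```

```text
27.8167 [0.38814626 0.29819629 0.36709378] 17.897892033063002
top [0.6062 0.1749] [0.0579 0.0553] 90.0 x 0.5785599 0.6338897
top [0.5465 0.1749] [0.0575 0.0553] 89.9 x 0.5188693 0.57417583
top [0.5063 0.176 ] [0.0688 0.0115] 89.9 x 0.50054365 0.51213187
scene [0.5075 0.1764] [0.0698 0.012 ] 89.9 x 0.50145495 0.513478
scene [0.5777 0.1768] [0.0616 0.1151] 88.3 x 0.520049 0.63491833
lidtop [0.5154 0.3716] [0.0922 0.2316] 89.83 z 0.0537 n 3290
handle [0.5183 0.3086] [0.0362 0.2236] 89.84 z 0.0392 n 418
tray all [0.5253 0.1795] [0.1177 0.2421] 89.77 z 0.0158 n 4133
wall [0.6179 0.1771] [0.0807 0.0557] 89.84 z 0.0329 n 413
stopbar [0.5465 0.1749] [0.0576 0.0553] 89.95 z 0.0326 n 471
grip [0.5063 0.2292] [0.0186 0.0112] 89.86 z 0.0462 n 53
black floor [0.4546 0.1766] [0.0606 0.0876] 89.96 z 0.0118 n 987
```

View pics/scene14.png

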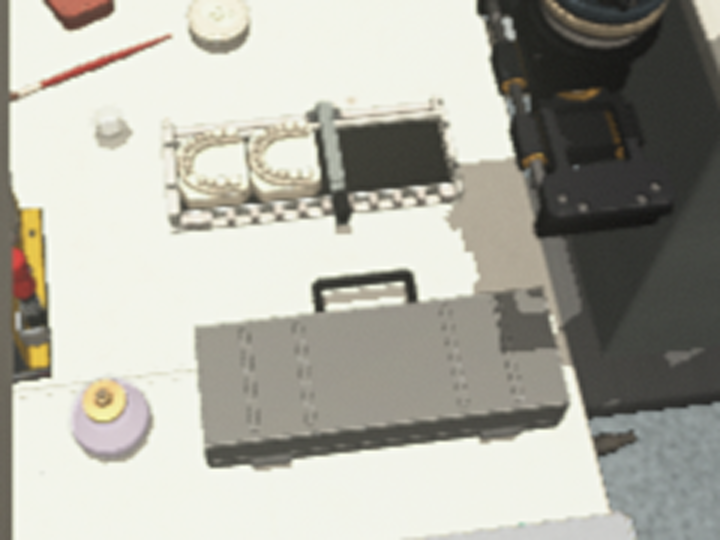

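View pics/top14.png

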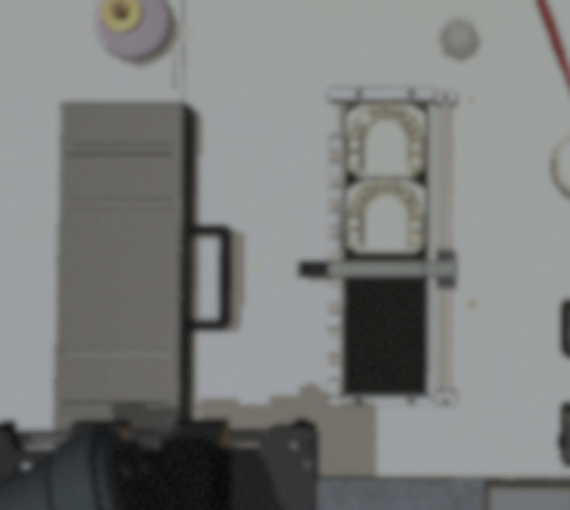

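```bash
python3 -c "
from rig import bot
print(bot.hand_in())"
```

```text
the job is handed in; nothing more can be done
None
```

The job is done and handed in at about 28 s, well inside the 210 s limit. I opened the case by its handle until the lid stayed open by itself and found two models; the near recess was empty.

- **Models:** Each model was gripped by the base sides, turned 90° and stood in the tray with its front towards the end wall. I pushed the first against the wall (about 4 N) and the second up behind it.
- **Stop:** I first parked it in notch +4 to leave room for placing. I then lifted it again and dropped it into notch +3, the nearest that fits two models.
- **Case:** I lowered the lid shut by its handle and moved the arm clear.

**Last checks:**
- The models' measured centres are 59.7 mm apart, square in the tray to within about 0.1° in the top view, so the gap between them is under about 1 mm.
- The first model looks within 0.5 to 1.5 mm of the wall. The two cameras place the wall differently by about 1–2 mm, so I could not measure that more finely.
- The stop's height matches its height at the start, so it is fully in the notch. It leaves about 5 mm of free space behind the row.
- The lid top is back at 53.7 mm, its height when shut at the start.
- In the last pictures the other things in view around the tray and case, including the burner, look unmoved. I judged this by eye and did not measure them.

One check was weak: when I pushed the second model, part of the 5 N I felt may have come from the model rubbing on the tray floor. For that gap I rely on the camera spacing.

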